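# Find the full tin at the packing bench

## Task

Three look-alike closed tins stand on the packing bench: one is full and ships today, the other two are part-used. Heft them to find the heaviest, stand the two lighter ones upright on top of the flat black box, and finish holding the heaviest tin up, upright and still, about 20 cm above the bench: the program ends while you are still holding it. Tip no tin over and leave everything else on the bench where it is.

Things in the scene. Friction and masses are not known exactly. Their poses are not given: they have to be found in the camera images.
- tin_a: closed round press-lid tin of bare metal, 60 mm diameter, 85 mm tall, upright on the bench at the start; its contents fill it and shift by no more than 2 mm; origin at the centre of its underside, z up through the lid. The three tins look exactly alike; their masses lie between 0.2 and 0.7 kg. The two part-used ones weigh within 100 g of each other, and the heaviest weighs at least 150 g more than either; which tin it is cannot be seen
- tin_b: second tin, the same outside as tin_a: closed round press-lid tin of bare metal, 60 mm diameter, 85 mm tall, upright on the bench at the start; its contents fill it and shift by no more than 2 mm; origin at the centre of its underside, z up through the lid
- tin_c: third tin, the same outside as tin_a: closed round press-lid tin of bare metal, 60 mm diameter, 85 mm tall, upright on the bench at the start; its contents fill it and shift by no more than 2 mm; origin at the centre of its underside, z up through the lid
- shipping_box: flat closed black shipping box with a small purple-edged label in the middle of its top, 300 mm (its x) by 200 mm (its y) by 45 mm high, fixed to the bench; origin at the centre of its underside, z up, so its flat top is 45 mm above the bench
- cutter: bystander: yellow box cutter lying flat, 148 x 22 x 14 mm, long axis x, origin under the middle of its handle
- tape_roll: bystander: roll of tan tape lying flat, 90 mm diameter, 48 mm high, origin at the centre of its underside
- tape_gun: bystander: hand tape dispenser with a tan roll and handle and a blue frame, about 220 x 65 x 86 mm, origin on the bench under the roll; the handle points to its -x
- marker: bystander: black marker pen lying flat along its x, 130 mm long, 17 mm thick, origin under its middle
- mug: bystander: white mug, 80 mm diameter, 90 mm tall, handle towards its +y, origin at the centre of its underside
Things that resemble listed ones, but are neither listed nor needed, are in the scene too. Leave any red look-alike of the tin_b alone. Leave any green look-alike of the tin_a alone.

How it is judged:
By the outcome, as a careful person would: the job done as asked, in the order asked, and still so for the second after the job is handed in, while the arm keeps its last pose, push and grip.
It also fails if it takes over 72 s, if anything falls off the work surface, if the arm or the gripper's body presses on something with over 40 N, if the wrist force passes 120 N, or if a joint passes its speed limit or range.

## Robot

A 6-joint arm with a two-finger parallel gripper is mounted at the origin on the work surface. World frame = base frame: x ahead of the robot, y to its left, z up, the work surface at z = 0. Lengths are in m, angles in rad, forces in N, time in s.
With the tool pointing down it reaches from about 0.35 to 0.925 m from the base axis. Payload 6.4 kg.
Tool frame: the origin (TCP) lies at the very end of the fingers, on their centre line; the grasp point (between the pads) lies 19 mm behind it (bot.grip_point_offset is the distance from the TCP to the grasp point, in m); z points along the fingers, y is the line along which they close (so a half turn about z gives the same grasp; the last joint's range is limited). The gripper opens to 94 mm and grips with 3 to 60 N. Pads are 16 mm wide; open, the fingers measure 119 mm over their backs; the gripper's body (75 mm by 177 mm) begins 78 mm behind the grasp point.
Start: joints at [1.104, 0.245, 1.558, -0, 1.339, -0.174], TCP at [0.188, 0.622, 0.205] pointing down, gripper open.
Joint ranges: [-3.13, 3.13], [-1.02, 2.26], [0.13, 2.54], [-0.95, 4.09], [0.21, 2.88], [-2.74, 2.74]. Speed limits (rad/s): [2.57, 2.57, 3.14, 3.14, 3.14, 3.14].

## Interface

Orientations are given as a 3x3 rotation matrix whose columns are the frame's x, y, z axes.
In Python, from bench import telemetry, vision, job, bot gives the robot as it stands. The module is installed in compiled form; this text tells all that it offers.
- The arm moves only by the tool apply_moves, never from a script. Its argument "rows" is a list that holds one entry, the list of rows, each a list of 4 numbers: the shift along the tool's x, y, z normalised to -1 to 1, where 1 is 0.025 m, then the turn about the tool's z normalised to -1 to 1, where 1 is 5 degrees. A call has 1 to 10 rows; each row shifts and turns the commanded pose from where the row before left it, along the tool's axes as they then stand; what a row does not reach is not made up. A row lasts 1/10 s, in which the tool goes at most 50 mm and 8.59 degrees, less where a joint would pass 70% of its speed; a pose out of reach is approached as far as the arm can. A call with a number of a shift or a turn outside -1 to 1 is refused whole. A call with a gripper value outside its range is refused whole. "jaw" is the opening in per cent of the stroke, from 0 (shut) to 100 (fully open), set as the call begins (left out, the last holds). The fingers move at their own pace and stop on an object; "grip_force" is the grip in N (left out, the last holds). Time passes only in rows, so rows that do not move let the fingers close. It gives the time, the measured TCP pose, the force, the opening and the grip force at its end, in the units of the state.
- telemetry.get_state(): the state, without advancing time (a new reading comes with each control period).
- vision.get_image(name): name is "scene" or "top" or "wrist"; returns the picture (420x560x3 uint8, blue, green, red); there is no depth.
- vision.camera_model(name): a dict with "camera_matrix" (3x3 intrinsics, pixels), "k1" (the pictures are not rectified: a ray, as slopes to the right and down, at radius r is drawn at 1 + k1 r^2 times it, then the intrinsics apply), "xyz" and "rotation" of the camera in the world; the wrist camera has in their place "mount" (4x4, takes a point from camera to tool coordinates, whose origin is the TCP and whose axes are the flange's). Camera axes: x right, y up, looking along -z (the intrinsics and any distortion apply to the point x, -y, -z); pixel columns grow to the right and rows downward; lengths in m; the calibration is good to about 2 mm. A picture is of the moment at which its call begins: read the wrist's pose just before it. camera_model takes no time and is no camera call.
- job.hand_in(): hands the job in; it is judged then, once.
The state is a dict: "time": time; "joint_pos": joint angles; "dq": joint speeds; "effort": joint torques, N m; "tool_pos": TCP position; "tool_rot": TCP orientation; "wrist_force": force on the tool from outside, world axes, zero at the start; "torque": the same for the moment, N m; "gripper_width": finger opening in m; "finger_force": force on a finger pad.
Only numpy, scipy, OpenCV 4.12 (cv2) and the standard library are available. Lean on these libraries where they do the work, as an engineer would, in place of code of your own. Each camera call takes 0.05 s, during which the arm holds its last target. There are 200 camera calls.

## Working session

There is one attempt and no reset: what is moved stays moved. The work goes in short steps, Python scripts to look and compute and a tool call to move; the robot and the scene stay as the last step left them, time stands still between calls to the robot, and variables do not carry over. Pictures are saved under pics/ and viewed, at most 10 in all, crops included, and the job is handed in when it is done.

Besides the shell and the picture viewer there is one more tool, called after "Emit:" in YAML: its name, and indented under it one key for each argument. apply_moves: Moves the arm, as the interface text tells. Its arguments: {"type":"object","properties":{"rows":{"type":"array","items":{"type":"array","items":{"type":"array","items":{"type":"number"}}}},"jaw":{"type":"number"},"grip_force":{"type":"number"}},"required":["rows"]}

```bash
mkdir -p pics; python3 - <<'E'
from bench import telemetry, vision
import cv2
s=telemetry.get_state()
for k in ('time','tool_pos','tool_rot','wrist_force','gripper_width'):print(k,s[k])
for n in('top','scene'):
    cv2.imwrite(f'pics/{n}0.png',vision.get_image(n)); print(n,vision.camera_model(n))
print(vision.camera_model('wrist'))
E
```

```text
time 0.0
tool_pos [0.18734892 0.62178538 0.20434582]
tool_rot [[-9.57440219e-01  2.88630430e-01 -8.37990289e-04]
 [ 2.88631489e-01  9.57438694e-01 -1.73512881e-03]
 [ 3.01513353e-04 -1.90315249e-03 -9.99998144e-01]]
wrist_force [ 0.48271861 -0.3995829   0.68753536]
gripper_width 0.0942000375389545
top {'camera_matrix': array([[528.43709476,   0.        , 278.26898018],
       [  0.        , 528.43709476, 207.75699125],
       [  0.        ,   0.        ,   1.        ]]), 'k1': -0.09234688532897771, 'xyz': array([ 0.31048722, -0.07716992,  1.23901675]), 'rotation': array([[-0.10553608,  0.97173406, -0.21117538],
       [-0.9944034 , -0.10417405,  0.0175966 ],
       [-0.00489977,  0.2118506 ,  0.97728978]])}
scene {'camera_matrix': array([[508.0368574 ,   0.        , 282.38308089],
       [  0.        , 508.0368574 , 205.6147862 ],
       [  0.        ,   0.        ,   1.        ]]), 'k1': -0.010267217036863376, 'xyz': array([ 1.48110051, -0.691735  ,  0.76577178]), 'rotation': array([[ 0.53819494, -0.46557779,  0.702555  ],
       [ 0.84281813,  0.29923239, -0.44734503],
       [-0.0019533 ,  0.83288492,  0.55344276]])}
{'camera_matrix': array([[312.99117087,   0.        , 280.29261478],
       [  0.        , 312.99117087, 211.38867619],
       [  0.        ,   0.        ,   1.        ]]), 'k1': -0.04908356045276559, 'mount': array([[-4.15263221e-04,  9.73615406e-01,  2.28194804e-01,
         6.64500131e-02],
       [ 9.99999339e-01,  6.49038373e-04, -9.49411682e-04,
         1.36404367e-04],
       [-1.07246903e-03,  2.28194259e-01, -9.73615032e-01,
        -1.78697542e-01],
       [ 0.00000000e+00,  0.00000000e+00,  0.00000000e+00,
         1.00000000e+00]])}
```

View pics/top0.png

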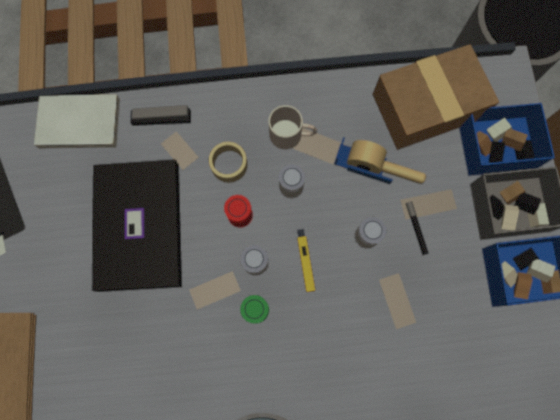

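View pics/scene0.png

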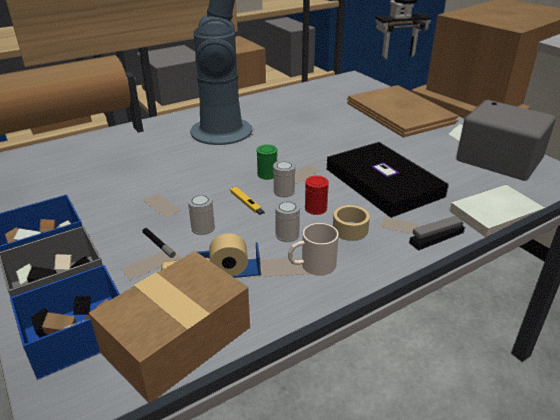

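Top view: the bare-metal tins are at about (291,180), (254,260) and (371,232). The look-alikes are red (238,209) and green (254,309), and the mug at (286,122) is also round. The black box centre is about (135,224), carrying the purple-edged label. I choose the three grey tins and will check them in a close crop.

```bash
cat > h.py <<'E'
import numpy as np, cv2
from bench import telemetry, vision
def cam(n,s=None):
    m=vision.camera_model(n)
    if n!='wrist': return m['camera_matrix'],m['k1'],np.array(m['xyz']),np.array(m['rotation'])
    R=np.array(s['tool_rot']);T=m['mount']
    return m['camera_matrix'],m['k1'],R@T[:3,3]+s['tool_pos'],R@T[:3,:3]
def pt(c,uv,z):
    K,k,o,R=c
    p=cv2.undistortPoints(np.array([[uv]],float),K,np.array([k,0,0,0]))[0,0]
    d=R@[p[0],-p[1],-1]
    return o+d*(z-o[2])/d[2]
def px(c,P):
    K,k,o,R=c
    q=R.T@(np.array(P,float)-o); q=np.array([q[0],-q[1],-q[2]])
    return cv2.projectPoints(q.reshape(1,1,3),np.zeros(3),np.zeros(3),K,np.array([k,0,0,0]))[0].ravel()
E
python3 - <<'E'
from h import *
im=cv2.imread('pics/top0.png');c=cam('top')
g=cv2.cvtColor(im,cv2.COLOR_BGR2GRAY);vis=cv2.resize(im[100:340,180:420],None,fx=2.5,fy=2.5,interpolation=2)
for u,v in((291,180),(254,260),(371,232),(238,209),(254,309)):
    r=cv2.resize(g[v-22:v+22,u-22:u+22],None,fx=4,fy=4,interpolation=2)
    h=cv2.HoughCircles(r,cv2.HOUGH_GRADIENT_ALT,1.5,20,param1=150,param2=.6,minRadius=28,maxRadius=64)
    for x,y,rad in ([] if h is None else h[0][:4]):
        q=(u-22+(x+.5)/4-.5,v-22+(y+.5)/4-.5);p=pt(c,q,.085)
        print((u,v),np.round(q,1),'r',rad/4,'xy',p[:2].round(4),'radius m',round(rad/4*np.linalg.norm(p-c[2])/528,4))
        cv2.circle(vis,(int((q[0]-180)*2.5),int((q[1]-100)*2.5)),int(rad/4*2.5),(0,255,255),1)
cv2.imwrite('pics/crop0.png',vis)
m=(im.max(2)<45).astype(np.uint8);n,l,st,ce=cv2.connectedComponentsWithStats(m)
k=l[170,135] if l[170,135] else l[260,130]
cn=max(cv2.findContours((l==k).astype(np.uint8),0,1)[0],key=cv2.contourArea)
rc=cv2.boxPoints(cv2.minAreaRect(cn));print('box',[pt(c,q,.045)[:2].round(3) for q in rc],pt(c,(134,224),.045))
hsv=cv2.cvtColor(im,40);
for n_,lo,hi in(('cutter',(22,150,100),(32,255,255)),):
    ys,xs=np.nonzero(cv2.inRange(hsv,lo,hi));print(n_,[pt(c,q,.014)[:2].round(3) for q in((xs.min(),ys.min()),(xs.max(),ys.max()))])
for n_,q,z in(('red',(238,205),.085),('green',(254,309),.085),('mug',(286,120),.09),('tape',(228,160),.048),('marker tip',(410,206),.01),('m end',(424,250),.01),('gun',(366,155),.08),('cutterend',(301,234),.01),('ce2',(309,288),.01)):print(n_,pt(c,q,z)[:2].round(3))
E
```

```text
(291, 180) [291.5 176. ] r 7.924373 xy [ 0.6298 -0.1355] radius m 0.018
(254, 260) [253.4 259. ] r 8.296367 xy [ 0.4514 -0.0316] radius m 0.0183
(371, 232) [372.2 229.5] r 8.020649 xy [ 0.4885 -0.3002] radius m 0.0181
(238, 209) [240.4 215.9] r 11.581792 xy [ 0.5504 -0.012 ] radius m 0.0259
box [array([0.73, 0.33]), array([0.706, 0.121]), array([0.404, 0.141]), array([0.423, 0.34 ])] [0.56583203 0.23764202 0.045     ]
cutter [array([ 0.501, -0.138]), array([ 0.374, -0.158])]
red [ 0.576 -0.009]
green [ 0.344 -0.022]
mug [ 0.763 -0.138]
tape [0.695 0.007]
marker tip [ 0.547 -0.413]
m end [ 0.438 -0.43 ]
gun [ 0.663 -0.312]
cutterend [ 0.507 -0.146]
ce2 [ 0.38 -0.15]
```

View pics/crop0.png

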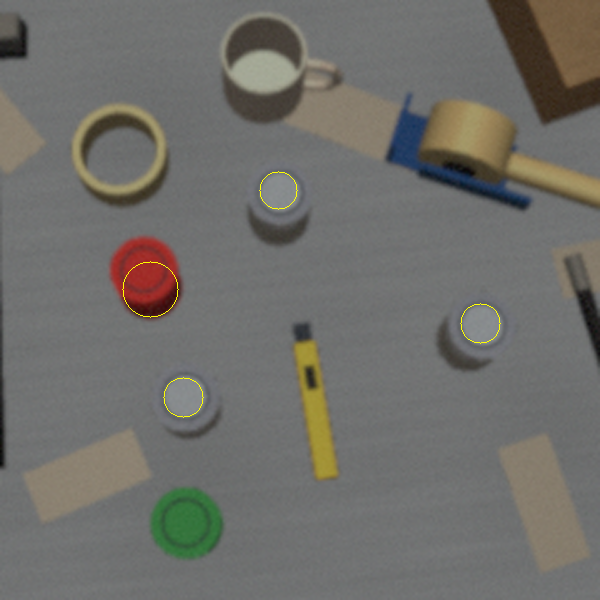

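The crop confirms that the three circled lids are bare grey metal, separate from the red and green tins. Lid centres in world xy are T1 (0.630,-0.136), T2 (0.451,-0.032) and T3 (0.4885,-0.300). The box centre is (0.566,0.238). I start with T2, first aligning the tool with the world axes.

Emit:
apply_moves:
  rows:
    - [[0,0,0,-0.84],[0,0,0,-0.84],[0,0,0,-0.84],[0,0,0,-0.84],[-0.39,-0.97,0,0],[-0.39,-0.97,0,0],[-0.39,-0.97,0,0],[-0.39,-0.97,0,0],[-0.39,-0.97,0,0],[-0.39,-0.97,0,0]]
  jaw: 100
  grip_force: 30

```text
time: 1.1
tool_pos: [0.2462, 0.4756, 0.205]
tool_rot: [[-1.0, -0.001, -0.001], [-0.001, 1.0, -0.001], [0.001, -0.001, -1.0]]
wrist_force: [0.7, -0.3, 0.1]
gripper_width: 0.094
finger_force: 0.0
```

Emit:
apply_moves:
  rows:
    - [[-0.39,-0.97,0,0],[-0.39,-0.97,0,0],[-0.39,-0.97,0,0],[-0.39,-0.97,0,0],[-0.39,-0.97,0,0],[-0.39,-0.97,0,0],[-0.39,-0.97,0,0],[-0.39,-0.97,0,0],[-0.39,-0.97,0,0],[-0.39,-0.97,0,0]]

```text
time: 2.1
tool_pos: [0.3437, 0.2334, 0.2051]
tool_rot: [[-1.0, -0.001, -0.0], [-0.001, 1.0, -0.0], [0.0, -0.0, -1.0]]
wrist_force: [0.1, 0.4, 0.9]
gripper_width: 0.0942
finger_force: 0.0
```

Emit:
apply_moves:
  rows:
    - [[-0.39,-0.97,0,0],[-0.39,-0.97,0,0],[-0.39,-0.97,0,0],[-0.39,-0.97,0,0],[-0.39,-0.97,0,0],[-0.39,-0.97,0,0],[-0.39,-0.97,0,0],[-0.39,-0.97,0,0],[-0.39,-0.97,0,0],[-0.39,-0.97,0,0]]

```text
time: 3.1
tool_pos: [0.4414, -0.009, 0.2051]
tool_rot: [[-1.0, -0.0, -0.0], [-0.0, 1.0, 0.0], [0.0, 0.0, -1.0]]
wrist_force: [-1.0, -0.3, -0.3]
gripper_width: 0.0941
finger_force: 0.0
```

```bash
cat >> h.py <<'E'
def force(n=12):
    F=[]
    for i in range(n):
        vision.get_image('wrist');s=telemetry.get_state();F.append(s['wrist_force'])
    F=np.array(F);return F.mean(0).round(2),F.std(0).round(2),round(s['time'],2)
E
python3 - <<'E'
from h import *
s=telemetry.get_state();im=vision.get_image('wrist');c=cam('wrist',s)
print(s['tool_pos'])
for n,P in(('T2',(.4514,-.0316,.085)),):
    u=px(c,P);print(n,u)
    cv2.circle(im,tuple(int(x) for x in u.round()),4,(0,0,255),1)
cv2.imwrite('pics/w1.png',im)
print(force())
E
```

```text
[ 0.44137888 -0.00904091  0.20510735]
T2 [256.75104897 217.65447045]
(array([ 0.25,  0.16, -0.  ]), array([0.38, 0.27, 0.44]), 3.75)
```

View pics/w1.png

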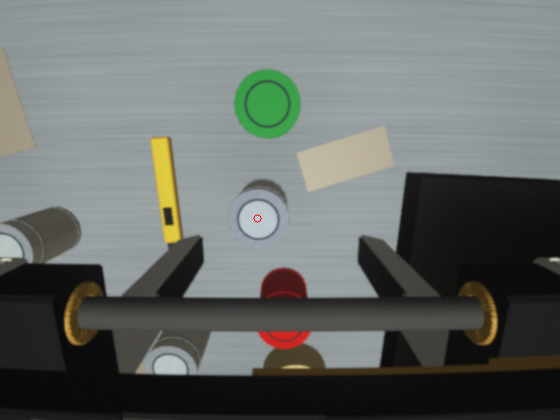

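The wrist view shows the predicted T2 centre at (257,218) on the lid plug at (258,219), agreeing within about 1 mm. I descend, grip and heft.

Emit:
apply_moves:
  rows:
    - [[-0.4,-0.9,0,0],[0,0,1,0],[0,0,1,0],[0,0,1,0],[0,0,1,0],[0,0,1,0],[0,0,1,0],[0,0,0.6,0],[0,0,0.36,0],[0,0,0,0]]

```text
time: 4.75
tool_pos: [0.4506, -0.0302, 0.0305]
tool_rot: [[-1.0, -0.0, -0.002], [-0.0, 1.0, 0.001], [0.002, 0.001, -1.0]]
wrist_force: [0.3, -0.4, 1.2]
gripper_width: 0.0941
finger_force: 0.0
```

Emit:
apply_moves:
  rows:
    - [[0,0,0,0],[0,0,0,0],[0,0,0,0],[0,0,0,0],[0,0,0,0],[0,0,0,0]]
  jaw: 0
  grip_force: 35

```text
time: 5.35
tool_pos: [0.4518, -0.0309, 0.0319]
tool_rot: [[-1.0, -0.001, 0.001], [-0.001, 1.0, -0.001], [-0.001, -0.001, -1.0]]
wrist_force: [-0.1, -2.3, 2.6]
gripper_width: 0.0599
finger_force: 35.0
```

Emit:
apply_moves:
  rows:
    - [[0,0,-0.2,0],[0,0,-0.5,0],[0,0,-0.6,0],[0,0,-0.4,0],[0,0,-0.3,0],[0,0,0,0],[0,0,0,0],[0,0,0,0]]

```text
time: 6.15
tool_pos: [0.4507, -0.0303, 0.0807]
tool_rot: [[-1.0, -0.0, -0.001], [-0.0, 1.0, 0.001], [0.001, 0.001, -1.0]]
wrist_force: [1.0, -0.1, -6.3]
gripper_width: 0.0599
finger_force: 35.0
```

```bash
python3 - <<'E'
from h import *
print(force(20)); s=telemetry.get_state();print(s['gripper_width'],s['finger_force'],s['tool_pos'])
E
```

```text
(array([-0.14,  0.02, -6.11]), array([0.52, 0.5 , 0.52]), 7.15)
0.05965932973727043 34.99860934680328 [ 0.45137343 -0.03054457  0.08146785]
```

T2 weighs about 6.1 N, or 0.62 kg. A part-used tin can weigh at most 0.55 kg, so T2 looks like the full one. I set it back and heft T1.

Emit:
apply_moves:
  rows:
    - [[0,0,0.5,0],[0,0,0.6,0],[0,0,0.4,0],[0,0,0.25,0],[0,0,0.15,0],[0,0,0.08,0],[0,0,0,0],[0,0,0,0]]

```text
time: 7.95
tool_pos: [0.4519, -0.0307, 0.0324]
tool_rot: [[-1.0, -0.0, 0.001], [-0.0, 1.0, -0.0], [-0.001, -0.0, -1.0]]
wrist_force: [-0.5, 0.3, -6.1]
gripper_width: 0.0599
finger_force: 35.0
```

Emit:
apply_moves:
  rows:
    - [[0,0,0,0],[0,0,0,0],[0,0,0,0],[0,0,0,0],[0,0,-0.5,0],[0,0,-1,0],[0,0,-1,0],[0,0,-1,0],[0,0,-1,0],[0,0,-1,0]]
  jaw: 100

```text
time: 8.95
tool_pos: [0.4515, -0.0306, 0.1716]
tool_rot: [[-1.0, -0.0, 0.001], [-0.0, 1.0, -0.0], [-0.001, -0.0, -1.0]]
wrist_force: [0.1, -0.1, 0.1]
gripper_width: 0.094
finger_force: 0.0
```

Emit:
apply_moves:
  rows:
    - [[0,0,-1,0],[0,0,-0.5,0],[-0.89,-0.52,0,0],[-0.89,-0.52,0,0],[-0.89,-0.52,0,0],[-0.89,-0.52,0,0],[-0.89,-0.52,0,0],[-0.89,-0.52,0,0],[-0.5,-0.3,0,0],[0,0,0,0]]

```text
time: 9.95
tool_pos: [0.598, -0.1168, 0.2066]
tool_rot: [[-1.0, 0.0, -0.001], [0.0, 1.0, 0.0], [0.001, 0.0, -1.0]]
wrist_force: [-0.6, 0.6, -0.5]
gripper_width: 0.094
finger_force: 0.0
```

```bash
python3 - <<'E'
from h import *
s=telemetry.get_state();im=vision.get_image('wrist');c=cam('wrist',s)
print(s['tool_pos'])
for n,P in(('T1',(.6298,-.1355,.085)),('T2',(.4514,-.0316,.085)),('T3',(.4885,-.3002,.085))):
    u=px(c,P);print(n,u)
    cv2.circle(im,tuple(int(x) for x in u.round()),4,(0,0,255),1)
cv2.imwrite('pics/w2.png',im)
E
```

```text
[ 0.5980436  -0.11675779  0.20655061]
T1 [261.05510418 238.26409138]
T2 [374.84989477  46.96280104]
T3 [81.92788065 92.5038265 ]
```

View pics/w2.png

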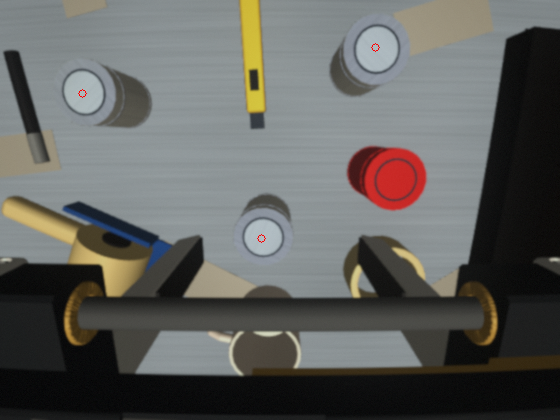

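Predicted centres match the lid plugs for all three tins: T1 (263,237), T2 (375,48) and T3 (83,92). T2 still stands where it was. I grip T1.

Emit:
apply_moves:
  rows:
    - [[-0.64,-0.36,0,0],[-0.64,-0.36,0,0],[0,0,1,0],[0,0,1,0],[0,0,1,0],[0,0,1,0],[0,0,1,0],[0,0,1,0],[0,0,0.64,0],[0,0,0.36,0]]

```text
time: 11.0
tool_pos: [0.6281, -0.1332, 0.0305]
tool_rot: [[-1.0, -0.001, -0.002], [-0.001, 1.0, 0.001], [0.002, 0.001, -1.0]]
wrist_force: [0.1, -0.1, -0.1]
gripper_width: 0.0938
finger_force: 0.0
```

Emit:
apply_moves:
  rows:
    - [[0,0,0,0],[0,0,0,0],[0,0,0,0],[0,0,0,0],[0,0,0,0],[0,0,0,0],[0,0,0,0]]
  jaw: 0

```text
time: 11.7
tool_pos: [0.63, -0.1342, 0.0329]
tool_rot: [[-1.0, -0.0, 0.001], [-0.0, 1.0, -0.001], [-0.001, -0.001, -1.0]]
wrist_force: [-0.5, -0.1, 5.3]
gripper_width: 0.0599
finger_force: 35.0
```

Emit:
apply_moves:
  rows:
    - [[0,0,-0.2,0],[0,0,-0.5,0],[0,0,-0.9,0],[0,0,-1,0],[0,0,-1,0],[0,0,-1,0],[0,0,-0.7,0],[0,0,-0.3,0],[0,0,0,0],[0,0,0,0]]

```text
time: 12.7
tool_pos: [0.6287, -0.1337, 0.1706]
tool_rot: [[-1.0, -0.0, -0.002], [-0.0, 1.0, 0.001], [0.002, 0.001, -1.0]]
wrist_force: [-0.3, 0.2, -2.8]
gripper_width: 0.0599
finger_force: 35.0
```

```bash
python3 - <<'E'
from h import *
print(force(20)); s=telemetry.get_state();print(s['gripper_width'],s['finger_force'],s['tool_pos'])
E
```

```text
(array([ 0.14, -0.15, -2.51]), array([0.53, 0.53, 0.54]), 13.7)
0.05995815930999433 34.99942892231047 [ 0.62942774 -0.1339594   0.17200284]
```

T1 weighs about 2.5 N (0.26 kg), so it is light. I carry it to the box at (0.64, 0.238).

Emit:
apply_moves:
  rows:
    - [[0,0.3,0,0],[0,0.7,0,0],[-0.04,1,0,0],[-0.04,1,0,0],[-0.04,1,0,0],[-0.04,1,0,0],[-0.04,1,0,0],[-0.04,1,0,0],[-0.04,1,0,0],[-0.04,1,0,0]]

```text
time: 14.7
tool_pos: [0.6368, 0.0936, 0.172]
tool_rot: [[-1.0, -0.001, -0.0], [-0.001, 1.0, 0.0], [0.0, 0.0, -1.0]]
wrist_force: [0.3, -0.4, -2.4]
gripper_width: 0.0598
finger_force: 35.0
```

Emit:
apply_moves:
  rows:
    - [[-0.04,1,0,0],[-0.04,1,0,0],[-0.04,1,0,0],[0,1,0,0],[0,0.9,0,0],[0,0.6,0,0],[0,0.3,0,0],[0,0.1,0,0],[0,0,0,0],[0,0,0,0]]

```text
time: 15.7
tool_pos: [0.6404, 0.2378, 0.1719]
tool_rot: [[-1.0, 0.0, -0.0], [0.0, 1.0, -0.0], [0.0, -0.0, -1.0]]
wrist_force: [-0.2, 0.0, -1.4]
gripper_width: 0.0595
finger_force: 35.0
```

Emit:
apply_moves:
  rows:
    - [[0,0,0.5,0],[0,0,0.9,0],[0,0,0.9,0],[0,0,0.6,0],[0,0,0.4,0],[0,0,0.2,0],[0,0,0.1,0],[0,0,0.08,0],[0,0,0,0],[0,0,0,0]]

```text
time: 16.7
tool_pos: [0.6407, 0.2387, 0.0807]
tool_rot: [[-1.0, -0.0, 0.001], [-0.0, 1.0, 0.0], [-0.001, 0.0, -1.0]]
wrist_force: [0.5, 0.9, -3.0]
gripper_width: 0.0599
finger_force: 35.0
```

```bash
python3 - <<'E'
from h import *
print(force(6)); s=telemetry.get_state();print(s['tool_pos'])
E
```

```text
(array([-0.05, -0.1 , -2.18]), array([0.47, 0.16, 0.39]), 17.0)
[0.64034801 0.23856948 0.08014511]
```

Emit:
apply_moves:
  rows:
    - [[0,0,0.04,0],[0,0,0.03,0],[0,0,0.03,0],[0,0,0,0],[0,0,0,0],[0,0,0,0]]

```text
time: 17.6
tool_pos: [0.6403, 0.2385, 0.0779]
tool_rot: [[-1.0, -0.0, -0.0], [-0.0, 1.0, -0.0], [0.0, -0.0, -1.0]]
wrist_force: [-2.5, -1.7, 2.3]
gripper_width: 0.06
finger_force: 35.0
```

```bash
python3 - <<'E'
from h import *
print(force(6)); s=telemetry.get_state();print(s['tool_pos'])
E
```

```text
(array([-3.9 , -0.99,  4.65]), array([0.26, 0.46, 0.84]), 17.9)
[0.64030976 0.23854241 0.07795723]
```

In contact with the box. I release and go to T3.

Emit:
apply_moves:
  rows:
    - [[0,0,0,0],[0,0,0,0],[0,0,0,0],[0,0,0,0],[0,0,-0.5,0],[0,0,-1,0],[0,0,-1,0],[0,0,-1,0],[0,0,-1,0],[0,0,-0.6,0]]
  jaw: 100

```text
time: 18.9
tool_pos: [0.6414, 0.2388, 0.2087]
tool_rot: [[-1.0, -0.0, 0.004], [-0.0, 1.0, 0.001], [-0.004, 0.001, -1.0]]
wrist_force: [0.0, 0.3, -0.2]
gripper_width: 0.0938
finger_force: 0.0
```

Emit:
apply_moves:
  rows:
    - [[0.28,-0.98,0,0],[0.28,-0.98,0,0],[0.28,-0.98,0,0],[0.28,-0.98,0,0],[0.28,-0.98,0,0],[0.28,-0.98,0,0],[0.28,-0.98,0,0],[0.28,-0.98,0,0],[0.28,-0.98,0,0],[0.28,-0.98,0,0]]

```text
time: 19.9
tool_pos: [0.5699, -0.0074, 0.2052]
tool_rot: [[-1.0, -0.001, 0.0], [-0.001, 1.0, -0.0], [-0.0, -0.0, -1.0]]
wrist_force: [0.4, 0.3, 0.0]
gripper_width: 0.0939
finger_force: 0.0
```

Emit:
apply_moves:
  rows:
    - [[0.28,-0.98,0,0],[0.28,-0.98,0,0],[0.28,-0.98,0,0],[0.28,-0.98,0,0],[0.28,-0.98,0,0],[0.28,-0.98,0,0],[0.28,-0.98,0,0],[0.28,-0.98,0,0],[0.28,-0.98,0,0],[0,0,0,0]]

```text
time: 20.9
tool_pos: [0.5068, -0.2292, 0.2052]
tool_rot: [[-1.0, 0.003, 0.0], [0.003, 1.0, -0.001], [-0.0, -0.001, -1.0]]
wrist_force: [0.0, 0.2, -0.2]
gripper_width: 0.094
finger_force: 0.0
```

```bash
python3 - <<'E'
from h import *
s=telemetry.get_state();a=vision.get_image('wrist');c=cam('wrist',s)
print(s['tool_pos'],s['time'])
u=px(c,(.4885,-.3002,.085));cv2.circle(a,tuple(int(x) for x in u.round()),4,(0,0,255),1)
b=vision.get_image('scene')
cv2.imwrite('pics/w3.png',np.hstack([cv2.resize(a,(400,300)),cv2.resize(b,(400,300))]))
E
```

```text
[ 0.50681497 -0.22917932  0.20520659] 20.9
```

View pics/w3.png

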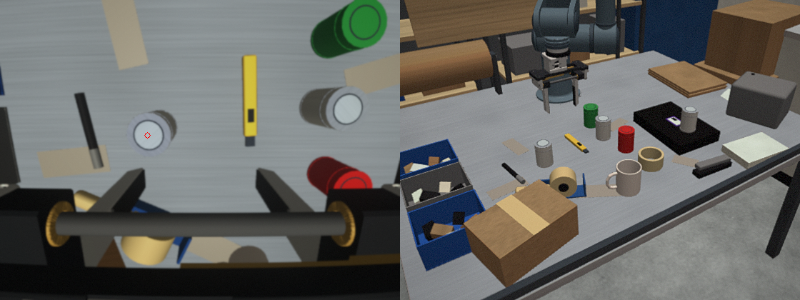

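T1 stands upright on the box at (689,119). The T3 prediction at (147,135) lies on its lid. I grip T3.

Emit:
apply_moves:
  rows:
    - [[0.24,-0.94,0,0],[0.24,-0.94,0,0],[0.24,-0.94,0,0],[0,0,1,0],[0,0,1,0],[0,0,1,0],[0,0,1,0],[0,0,1,0],[0,0,1,0],[0,0,0.6,0]]

```text
time: 22.0
tool_pos: [0.4892, -0.2955, 0.038]
tool_rot: [[-1.0, -0.002, -0.002], [-0.002, 1.0, 0.002], [0.002, 0.002, -1.0]]
wrist_force: [-0.2, 0.6, 0.1]
gripper_width: 0.0942
finger_force: 0.0
```

Emit:
apply_moves:
  rows:
    - [[0,0,0.34,0],[0,0,0,0]]

```text
time: 22.2
tool_pos: [0.4893, -0.2967, 0.0307]
tool_rot: [[-1.0, -0.001, -0.001], [-0.001, 1.0, 0.001], [0.001, 0.001, -1.0]]
wrist_force: [0.4, 0.1, -0.6]
gripper_width: 0.0942
finger_force: 0.0
```

Emit:
apply_moves:
  rows:
    - [[0,0,0,0],[0,0,0,0],[0,0,0,0],[0,0,0,0],[0,0,0,0],[0,0,0,0],[0,0,0,0]]
  jaw: 0

```text
time: 22.9
tool_pos: [0.49, -0.2983, 0.0322]
tool_rot: [[-1.0, -0.0, 0.001], [-0.0, 1.0, -0.002], [-0.001, -0.002, -1.0]]
wrist_force: [0.5, -3.7, 3.1]
gripper_width: 0.0601
finger_force: 35.0
```

Emit:
apply_moves:
  rows:
    - [[0,0,-0.2,0],[0,0,-0.5,0],[0,0,-0.9,0],[0,0,-1,0],[0,0,-1,0],[0,0,-1,0],[0,0,-0.7,0],[0,0,-0.3,0],[0,0,0,0],[0,0,0,0]]

```text
time: 23.9
tool_pos: [0.4889, -0.2969, 0.1703]
tool_rot: [[-1.0, -0.0, -0.001], [-0.0, 1.0, 0.002], [0.001, 0.002, -1.0]]
wrist_force: [0.8, 0.0, -3.6]
gripper_width: 0.0599
finger_force: 35.0
```

```bash
python3 - <<'E'
from h import *
print(force(20)); s=telemetry.get_state();print(s['gripper_width'],s['finger_force'],s['tool_pos'])
E
```

```text
(array([-0.1 , -0.06, -2.52]), array([0.4 , 0.46, 0.66]), 24.9)
0.06025309156103041 34.99931524973363 [ 0.48950523 -0.29753151  0.17149177]
```

T3 weighs about 2.5 N (light), so T2 is the heaviest. I place T3 at (0.49, 0.238).

Emit:
apply_moves:
  rows:
    - [[0,0.3,0,0],[0,0.7,0,0],[0,1,0,0],[0,1,0,0],[0,1,0,0],[0,1,0,0],[0,1,0,0],[0,1,0,0],[0,1,0,0],[0,1,0,0]]

```text
time: 25.9
tool_pos: [0.4888, -0.0702, 0.1714]
tool_rot: [[-1.0, -0.001, -0.0], [-0.001, 1.0, 0.0], [0.0, 0.0, -1.0]]
wrist_force: [0.5, 0.0, -1.9]
gripper_width: 0.0603
finger_force: 35.0
```

Emit:
apply_moves:
  rows:
    - [[0,1,0,0],[0,1,0,0],[0,1,0,0],[0,1,0,0],[0,1,0,0],[0,1,0,0],[0,1,0,0],[0,1,0,0],[0,1,0,0],[0,1,0,0]]

```text
time: 26.9
tool_pos: [0.4881, 0.1794, 0.1714]
tool_rot: [[-1.0, -0.001, -0.0], [-0.001, 1.0, 0.0], [0.0, 0.0, -1.0]]
wrist_force: [-0.4, -0.7, -2.5]
gripper_width: 0.0603
finger_force: 35.0
```

Emit:
apply_moves:
  rows:
    - [[0,0.9,0,0],[0,0.8,0,0],[0,0.5,0,0],[0,0.2,0,0],[0,0,0,0],[0,0,0,0],[0,0,0.5,0],[0,0,0.9,0],[0,0,0.9,0],[0,0,0.6,0]]

```text
time: 27.9
tool_pos: [0.4881, 0.2365, 0.0964]
tool_rot: [[-1.0, 0.001, -0.003], [0.001, 1.0, -0.001], [0.003, -0.001, -1.0]]
wrist_force: [0.1, -1.3, -2.6]
gripper_width: 0.0602
finger_force: 35.0
```

Emit:
apply_moves:
  rows:
    - [[0,0,0.4,0],[0,0,0.2,0],[0,0,0.1,0],[0,0,0.08,0],[0,0,0.04,0],[0,0,0.02,0],[0,0,0,0],[0,0,0,0],[0,0,0,0]]

```text
time: 28.8
tool_pos: [0.4894, 0.2375, 0.0781]
tool_rot: [[-1.0, -0.0, 0.0], [-0.0, 1.0, 0.0], [-0.0, 0.0, -1.0]]
wrist_force: [-0.1, -0.8, -1.9]
gripper_width: 0.0604
finger_force: 35.0
```

```bash
python3 - <<'E'
from h import *
print(force(6)); s=telemetry.get_state();print(s['tool_pos'])
E
```

```text
(array([-0.6 , -0.01, -2.37]), array([0.35, 0.5 , 0.4 ]), 29.1)
[0.48925364 0.23746672 0.07795227]
```

Emit:
apply_moves:
  rows:
    - [[0,0,0.03,0],[0,0,0.03,0],[0,0,0,0],[0,0,0,0]]

```text
time: 29.5
tool_pos: [0.4894, 0.2375, 0.0772]
tool_rot: [[-1.0, -0.001, 0.0], [-0.001, 1.0, -0.0], [-0.0, -0.0, -1.0]]
wrist_force: [-4.1, -2.2, 5.7]
gripper_width: 0.0603
finger_force: 35.0
```

```bash
python3 - <<'E'
from h import *
print(force(6)); s=telemetry.get_state();print(s['tool_pos'])
E
```

```text
(array([-3.82, -1.42,  5.26]), array([0.42, 0.38, 0.48]), 29.8)
[0.4894036  0.237523   0.07714689]
```

Emit:
apply_moves:
  rows:
    - [[0,0,0,0],[0,0,0,0],[0,0,0,0],[0,0,0,0],[0,0,-0.5,0],[0,0,-1,0],[0,0,-1,0],[0,0,-1,0],[0,0,-1,0],[0,0,-0.6,0]]
  jaw: 100

```text
time: 30.8
tool_pos: [0.4903, 0.2378, 0.2072]
tool_rot: [[-1.0, -0.0, 0.004], [-0.0, 1.0, 0.001], [-0.004, 0.001, -1.0]]
wrist_force: [0.3, -0.2, 0.3]
gripper_width: 0.0944
finger_force: 0.0
```

Emit:
apply_moves:
  rows:
    - [[0.14,-1,0,0],[0.14,-1,0,0],[0.14,-1,0,0],[0.14,-1,0,0],[0.14,-1,0,0],[0.14,-1,0,0],[0.14,-1,0,0],[0.14,-1,0,0],[0.14,-1,0,0],[0,0,0,0]]

```text
time: 31.8
tool_pos: [0.4576, 0.0107, 0.2042]
tool_rot: [[-1.0, 0.003, 0.0], [0.003, 1.0, -0.0], [-0.0, -0.0, -1.0]]
wrist_force: [0.3, -0.2, 0.3]
gripper_width: 0.0942
finger_force: 0.0
```

```bash
python3 - <<'E'
from h import *
s=telemetry.get_state();a=vision.get_image('wrist');c=cam('wrist',s)
print(s['tool_pos'],s['time'])
u=px(c,(.4514,-.0316,.085));cv2.circle(a,tuple(int(x) for x in u.round()),4,(0,0,255),1)
b=vision.get_image('scene')
cv2.imwrite('pics/w4.png',np.hstack([cv2.resize(a,(400,300)),cv2.resize(b,(400,300))]))
E
```

```text
[0.45764066 0.01065902 0.20417643] 31.8
```

View pics/w4.png

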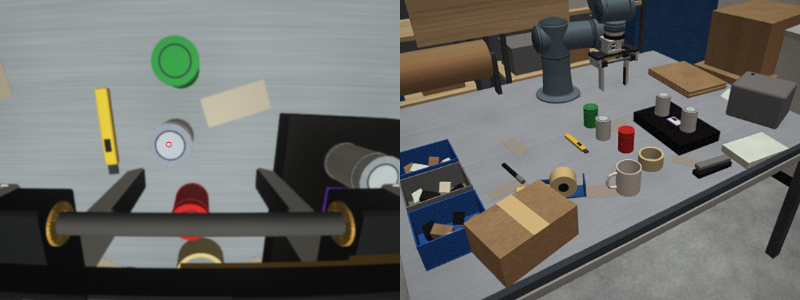

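Both light tins stand on the box at (662,105) and (689,119). T2 is where predicted, at (170,145) in the wrist half. Final grasp and lift.

Emit:
apply_moves:
  rows:
    - [[0.13,-0.83,0,0],[0.12,-0.83,0,0],[0,0,1,0],[0,0,1,0],[0,0,1,0],[0,0,1,0],[0,0,1,0],[0,0,1,0],[0,0,0.6,0],[0,0,0.3,0]]

```text
time: 32.9
tool_pos: [0.4507, -0.0276, 0.0299]
tool_rot: [[-1.0, -0.002, -0.003], [-0.002, 1.0, 0.001], [0.003, 0.001, -1.0]]
wrist_force: [-0.3, 0.2, 0.2]
gripper_width: 0.0941
finger_force: 0.0
```

Emit:
apply_moves:
  rows:
    - [[0,0,0,0],[0,0,0,0],[0,0,0,0],[0,0,0,0],[0,0,0,0],[0,0,0,0],[0,0,0,0]]
  jaw: 0
  grip_force: 40

```text
time: 33.6
tool_pos: [0.4525, -0.0298, 0.0324]
tool_rot: [[-1.0, -0.001, 0.002], [-0.001, 1.0, -0.001], [-0.002, -0.001, -1.0]]
wrist_force: [-0.4, -4.5, 6.1]
gripper_width: 0.0597
finger_force: 40.0
```

Emit:
apply_moves:
  rows:
    - [[0,0,-0.2,0],[0,0,-0.5,0],[0,0,-0.8,0],[0,0,-1,0],[0,0,-1,0],[0,0,-1,0],[0,0,-1,0],[0,0,-1,0],[0,0,-0.8,0],[0,0,-0.5,0]]

```text
time: 34.6
tool_pos: [0.4514, -0.0286, 0.2278]
tool_rot: [[-1.0, -0.001, 0.001], [-0.001, 1.0, 0.0], [-0.001, 0.0, -1.0]]
wrist_force: [1.0, 0.1, -5.6]
gripper_width: 0.0597
finger_force: 40.0
```

Emit:
apply_moves:
  rows:
    - [[0,0,-0.2,0],[0,0,0,0],[0,0,0,0],[0,0,0,0],[0,0,0,0],[0,0,0,0],[0,0,0,0],[0,0,0,0],[0,0,0,0],[0,0,0,0]]

```text
time: 35.6
tool_pos: [0.4516, -0.029, 0.2315]
tool_rot: [[-1.0, -0.0, 0.0], [-0.0, 1.0, -0.0], [-0.0, -0.0, -1.0]]
wrist_force: [0.1, -0.7, -5.1]
gripper_width: 0.0599
finger_force: 40.0
```

```bash
python3 - <<'E'
from h import *
print(force(12)); s=telemetry.get_state();print(s['tool_pos'],s['gripper_width'],s['dq'])
a=vision.get_image('top');b=vision.get_image('scene')
cv2.imwrite('pics/w5.png',np.hstack([cv2.resize(a,(400,300)),cv2.resize(b,(400,300))]))
E
```

```text
(array([-0.14, -0.1 , -5.86]), array([0.45, 0.6 , 0.43]), 36.2)
[ 0.45162127 -0.02902164  0.23144393] 0.05972241498044764 [-0.00135174  0.00083098  0.00092905 -0.00103292 -0.00108871  0.00024237]
```

View pics/w5.png

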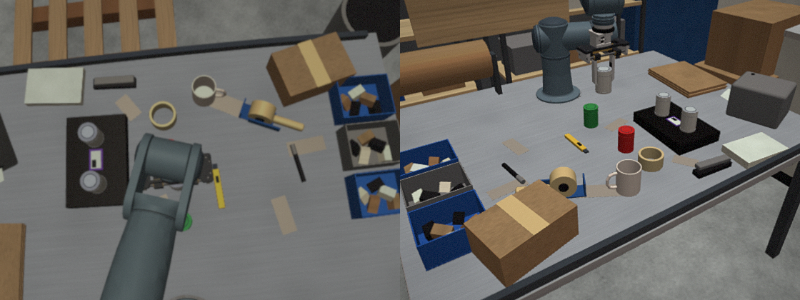

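The two light tins stand on the box, at (89,132) and (93,182) in the top half. The heavy tin is held upright at (604,80) in the scene half, its underside about 0.20 m up. Everything else is where it was.

```bash
python3 -c "
from bench import job
print(job.hand_in())"
```

```text
the job is handed in; nothing more can be done
None
```

Job handed in: the heaviest tin (about 0.6 kg) is held upright and still with its underside about 20 cm above the bench, and the two lighter tins (about 0.26 kg each) stand upright on the black box.

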